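Hook up the press guard and bleed the air

TASK

Open the plate press so that its air can be let off: lift the drop guard by the upright handle on its slotted bar, slide the bar sideways over the notched bracket on the tall post and lower it so that the bar's slot drops over the bracket and the guard hangs there by itself, let go of. Only then press the flat bleed button all the way down, keep it down for three full seconds without a break, and let it spring back. Do not let the guard drop, do not press the mushroom-shaped stop button, and leave the well plate, tip box and bottle where they are.

Things in the scene. Friction and masses are not known exactly. Their poses are not given: they have to be found in the camera images.
- press: White and grey plate press fixed to the bench, base 310 x 270 mm. Origin on the bench below the guard's middle; x points from the guard into the machine (x -50 to 260 mm; behind the guard 115 mm high, cylinder and hose to 160 mm beyond x = 120), y along the guard to the tall post, z up. Guide posts at x = 0: tall one at y = +108 (190 mm high plus bracket), short one at y = -108 (140 mm high).
- guard_lift (a joint): Height of the clear drop guard with aluminium edges (188 mm wide, 110 mm high, about 0.65 kg with the bar), m: 0 = shut (down), at most 0.12. It slides straight up, falls when let go, and carries the slotted bar on its top edge. Hooked up it reads 0.075.
- guard_bar (a joint): Sideways place of the slotted bar on the guard's top edge, m: grows as the bar slides along the press's +y, towards the tall post; range 0 to 0.062, light friction (1 N), stays where left. It starts between 0 and 0.008. The slot is centred over the bracket at 0.042 (7 mm of play either way).
- handle (a point): Centre of the top face of the black upright handle that stands on the slotted bar: 20 mm thick along the press's x, 36 mm wide along y, 55 mm tall above the bar. It moves with the bar; with the guard shut it is 204 mm above the bench.
- slot (a point): Middle of the roof of the slot in the bar. The dark steel bar (8 mm thick, 24 mm high) lies along the press's y; the slot is cut into its underside near its +y end, 22 mm wide along y, 14 mm deep, closed by a 10 mm end tooth. It lies 86 mm in +y from the handle's middle and 65 mm below the handle's top, and moves with the bar.
- notch (a point): Middle of the floor of the notch in the dark steel bracket on the tall post, 214 mm above the bench. The bracket is a plate 8 mm thick along y; the notch is 20 mm wide along x, its two cheeks rise 12 mm. The slot's roof comes to rest on this floor. Lift the guard past 0.089 before sliding the bar across.
- bleed_top (a point): Centre of the top face of the flat round black bleed button (40 mm across) on a grey box 130 x 85 x 50 mm fixed to the bench. It is pressed straight down.
- bleed (a joint): Travel of the bleed button, m: 0 = up, 0.008 = fully down. Momentary: a spring (about 6 N when fully down) lifts it again as soon as it is let go.
- stop_top (a point): Top of the black mushroom-shaped stop button (domed cap 60 mm across on a stem, top 98 mm above the bench) on the other grey box of the same size. Not to be pressed. The two boxes may stand in either place.
- stop (a joint): Travel of the stop button, m: 0 = up, 0.008 = pressed.
- well_plate: Bystander: white plate with round wells, 86 x 128 x 14 mm, loose on the bench; origin under its centre.
- tip_box: Bystander: blue box with a yellow lid, 125 x 85 x 65 mm, loose on the bench; origin under its centre.
- bottle: Bystander: white bottle, 70 mm across, 150 mm tall, loose on the bench; origin under its centre.
Mind the look-alikes: they are no part of the job. Leave any purple or red look-alike of the part that bears bleed_top alone.

How it is judged:
By the outcome, as a careful person would: the job done as asked, in the order asked, and still so for the second after the job is handed in, with the robot touching nothing.
It also fails if it takes over 64 s, if anything falls off the work surface, if the arm or the gripper's body presses on something with over 40 N, if the wrist force passes 120 N, or if a joint passes its speed limit or range.

ROBOT

A 7-joint arm with a two-finger parallel gripper is mounted at the origin on the work surface. World frame = base frame: x ahead of the robot, y to its left, z up, the work surface at z = 0. Lengths are in m, angles in rad, forces in N, time in s.
With the tool pointing down it reaches from about 0.425 to 0.925 m from the base axis. Payload 6.8 kg.
Tool frame: the origin (TCP) lies midway between the tips of the shut fingers; the grasp point (between the pads) lies 19 mm behind it; x points along the fingers, y is the direction in which the jaws open and shut, and the axes are right-handed (so a half turn about x gives the same grasp; the last joint's range is limited). The gripper opens to 85 mm and grips with 20 to 120 N. Pads are 22 mm wide; open, the fingers measure 114 mm over their backs; the gripper's body (76 mm by 85 mm) begins 54 mm behind the grasp point. The pads swing forward as they close: fully open they stand 13 mm farther back than shut.
Start: joints at [1.195, 0.477, 0.022, 1.555, -0.011, 1.109, -0.083], TCP at [0.179, -0.651, 0.231] pointing down, gripper open.
Joint ranges: [-2.96, 2.96], [-0.34, 2.1], [-1.41, 1.46], [0.24, 2.44], [-1.37, 4.51], [0.17, 1.92], [-2.96, 2.96]. Speed limits (rad/s): [2.39, 2.39, 3.14, 3.14, 3.14, 3.14, 3.14].

INTERFACE

Orientations are given as a rotation vector (axis times angle).
In Python, from bench import r gives the robot as it stands.
- The arm moves only by the tool carry_out, never from a script. Its argument "targets" is one flat list of numbers, 7 for each row, row after row: the finger opening in m, from 0 to 0.0854, then the shift along the tool's x, y, z in m, then the turn, a rotation vector about the tool's x, y, z in units of 5 degrees (1.0 is 5 degrees). A call has 1 to 12 rows; each row is the pose to reach, as a shift and turn from the pose measured when the call began, along the tool's axes at that moment; what a row does not reach only later rows make up. A row lasts 1/8 s, in which the tool goes at most 62.5 mm and 10.7 degrees, less where a joint would pass 70% of its speed; a pose out of reach is approached as far as the arm can. A call with a gripper value outside its range is refused whole. The fingers move at their own pace and stop on an object; "squeeze" is the grip in N (left out, the last holds). Time passes only in rows, so rows that repeat a pose let the fingers close. It gives the time, the measured TCP pose, the force and the opening at its end, in the units of the state.
- r.get_obs(): the state, without advancing time (a new reading comes with each control period).
- r.grab_frame(name): name is "side" or "top" or "wrist"; returns the picture (420x560x3 uint8, blue, green, red); there is no depth.
- r.camera_info(name): a dict with "fx", "fy", "cx", "cy" (pixels), "D" ([k1, k2, p1, p2, k3] as OpenCV has them; the pictures are not rectified), "xyz" and "orientation" of the camera in the world. Camera axes: x right, y up, looking along -z (the intrinsics and any distortion apply to the point x, -y, -z); pixel columns grow to the right and rows downward; lengths in m; the calibration is good to about 2 mm. A picture is of the moment at which its call begins: read the wrist's pose just before it. camera_info takes no time and is no camera call; for the wrist camera it gives the pose at the moment of the call.
- r.hand_in(): hands the job in, once; it reports no verdict.
The state is a dict: "clock": time; "joints": joint angles; "qvel": joint speeds; "tau": joint torques, N m; "tcp_pos": TCP position; "orientation": TCP orientation; "contact_force": force on the tool from outside, world axes, zero at the start; "moment": the same for the moment, N m; "grip_width": finger opening in m.
Only numpy, scipy, OpenCV 4.12 (cv2) and the standard library are available. Lean on these libraries where they do the work, as an engineer would, in place of code of your own. Each camera call takes 0.05 s, during which the arm holds its last target. There are 200 camera calls.

## Working session

There is one attempt and no reset: what is moved stays moved. The work goes in short steps, Python scripts to look and compute and a tool call to move; the robot and the scene stay as the last step left them, time stands still between calls to the robot, and variables do not carry over. Pictures are saved under pics/ and viewed, about 8 in all and at most 12, crops included, and the job is handed in when it is done.

Besides the shell and the picture viewer there is one more tool, called after "Emit:" as name(argument=value, ...) on one line, values as JSON. carry_out: Moves the arm, as the interface text tells. Its arguments: {"type":"object","properties":{"targets":{"type":"array","items":{"type":"number"}},"squeeze":{"type":"number"}},"required":["targets"]}

```bash
mkdir -p pics; ls; cat > h.py <<'E'
import numpy as np, cv2
from scipy.spatial.transform import Rotation as R
from bench import r
def grab(n,f):
    ci=r.camera_info(n); im=np.array(r.grab_frame(n)); cv2.imwrite(f'pics/{f}.png',im); return ci,im
def rot(o):
    o=np.array(o); return R.from_matrix(o) if o.shape==(3,3) else (R.from_rotvec(o) if o.size==3 else R.from_quat(o))
def ray(ci,u,v):
    K=np.array([[ci['fx'],0,ci['cx']],[0,ci['fy'],ci['cy']],[0,0,1.]])
    p=cv2.undistortPoints(np.array([[[u,v]]],float),K,np.array(ci['D'],float))[0,0]
    d=rot(ci['orientation']).apply([p[0],-p[1],-1]); return np.array(ci['xyz']),d/np.linalg.norm(d)
def onz(ci,u,v,z):
    o,d=ray(ci,u,v); return o+d*(z-o[2])/d[2]
def tri(a,b):
    (o1,d1),(o2,d2)=a,b
    s=np.linalg.lstsq(np.stack([d1,-d2],1),o2-o1,rcond=None)[0]
    p,q=o1+s[0]*d1,o2+s[1]*d2; return (p+q)/2,np.linalg.norm(p-q)
def proj(ci,P):
    K=np.array([[ci['fx'],0,ci['cx']],[0,ci['fy'],ci['cy']],[0,0,1.]])
    c=rot(ci['orientation']).inv().apply(np.array(P,float)-np.array(ci['xyz']))*[1,-1,-1]
    return cv2.projectPoints(c.reshape(-1,1,3),np.zeros(3),np.zeros(3),K,np.array(ci['D'],float))[0][:,0]
def shift(P,o=None):
    "world target TCP -> tool-axis shift"
    o=o or r.get_obs(); return rot(o['orientation']).inv().apply(np.array(P)-o['tcp_pos'])
E
python3 - <<'E'
from h import *
np.set_printoptions(precision=3,suppress=True)
print(r.get_obs())
a=[grab(n,n+'0') for n in ('side','top')]
for c,_ in a: print(c)
print(r.camera_info('wrist'))
cv2.imwrite('pics/both0.png',np.vstack([a[0][1],a[1][1]]))
E
```

```text
pics
{'clock': 0.0, 'joints': array([ 1.195,  0.478,  0.022,  1.556, -0.012,  1.109, -0.083]), 'qvel': array([-0.001,  0.001,  0.   ,  0.   ,  0.   , -0.001, -0.001]), 'tau': array([  0.001, -59.645,   1.608, -28.12 ,   0.013,   0.009,  -0.   ]), 'tcp_pos': array([ 0.178, -0.65 ,  0.23 ]), 'orientation': array([ 2.079,  0.282, -2.08 ]), 'contact_force': array([-0.041,  0.382, -0.1  ]), 'moment': array([-0.023, -0.01 ,  0.021]), 'grip_width': 0.08533532195706589}
{'fx': 464.09065004271747, 'fy': 464.09065004271747, 'cx': 286.71425315941946, 'cy': 204.97745745224748, 'D': array([-0.04,  0.  ,  0.  ,  0.  ,  0.  ]), 'xyz': array([ 0.135, -1.154,  1.278]), 'orientation': array([ 0.815, -0.125, -0.324])}
{'fx': 422.4768106997686, 'fy': 422.4768106997686, 'cx': 278.3360682275417, 'cy': 215.78071577676485, 'D': array([-0.125,  0.   ,  0.   ,  0.   ,  0.   ]), 'xyz': array([ 0.375, -0.028,  1.326]), 'orientation': array([ 0.104, -0.1  , -1.594])}
{'fx': 325.8752250499335, 'fy': 325.8752250499335, 'cx': 274.67451792852717, 'cy': 215.25750424558404, 'D': array([-0.029,  0.   ,  0.   ,  0.   ,  0.   ]), 'xyz': array([ 0.248, -0.633,  0.373]), 'orientation': array([-0.239,  0.184, -1.293])}
```

View pics/side0.png

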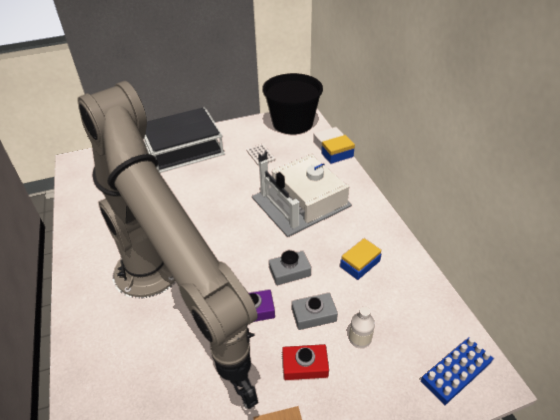

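View pics/top0.png

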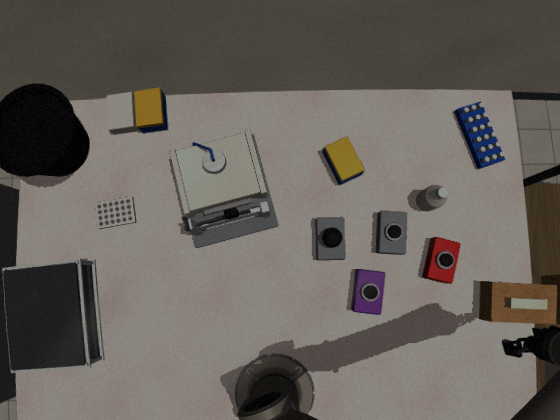

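Side view: the press is at (300,190), with the tall post at (263,170) and black handle at (280,180). Top view: the handle is at about (232,212), and the tall post is at the left end, about (188,225).

Candidates for bleed (top view): grey (331,237), grey (393,232), red (443,260) and purple (370,291). Red and purple are look-alikes. (331,237) looks like the domed mushroom, and (393,232) looks flat with a ring, so it should be bleed. I'll confirm this in an enlarged crop.

```bash
python3 - <<'E'
from h import *
t=cv2.imread('pics/top0.png'); s=cv2.imread('pics/side0.png')
z=lambda i,x,y,w,h:cv2.resize(i[y:y+h,x:x+w],(400,300),interpolation=cv2.INTER_CUBIC)
cv2.imwrite('pics/crop1.png',np.vstack([np.hstack([z(t,170,180,108,81),z(t,305,190,120,90)]),np.hstack([z(s,240,140,108,81),z(s,255,240,120,90)])]))
E
```

```text
(no output)
```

View pics/crop1.png

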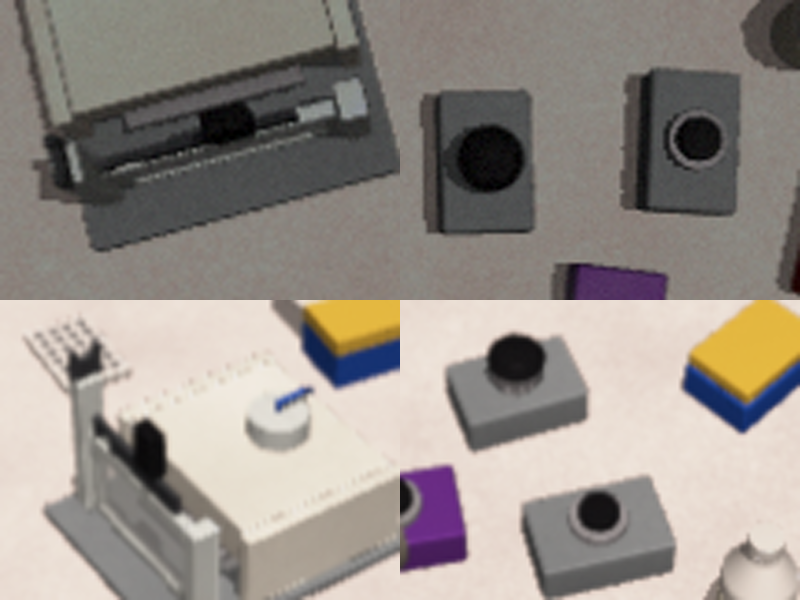

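The crop confirms it: top (332,237) / side (290,258) is the domed mushroom on a stem (stop). Top (394,231) / side (314,303) is the flat ringed button on a grey box, so that is bleed. Handle: top (232,213), side (280,174). Bracket: top (187,223).

```bash
python3 - <<'E'
from h import *
np.set_printoptions(precision=4,suppress=True)
t=r.camera_info('top'); s=r.camera_info('side')
im=cv2.imread('pics/top0.png')
def blob(x0,y0,x1,y1,th=32):
    m=(im[y0:y1,x0:x1].max(2)<th).astype(np.uint8)
    n,l,st,c=cv2.connectedComponentsWithStats(m); k=1+np.argmax(st[1:,4]); return c[k]+[x0,y0],st[k]
print(blob(380,218,408,245)); print(blob(218,200,246,222))
print('handle',onz(t,231.6,213,.204),tri(ray(t,231.6,213),ray(s,280.5,174)))
A=onz(t,186.8,223.2,.22);B=onz(t,264.6,206.5,.14);d=(A-B)[:2]
print('tall',A,'short',B,np.linalg.norm(d),np.degrees(np.arctan2(d[1],d[0])))
print('bleed',[onz(t,394.1,231.4,z) for z in(.05,.06)],tri(ray(t,394.1,231.4),ray(s,314.4,303)))
print('stop',onz(t,332,237.4,.098))
o=r.get_obs(); M=rot(o['orientation']).as_matrix(); print(M)
c=r.camera_info('wrist'); print('cam in tool',M.T@(c['xyz']-o['tcp_pos']))
E
```

```text
(array([394.0698, 231.4574]), array([  8,   8,  13,  12, 129], dtype=int32))
(array([230.6975, 213.5864]), array([  0,   8,  28,  13, 162], dtype=int32))
handle [0.5315 0.0987 0.204 ] (array([0.5328, 0.098 , 0.2072]), np.float64(0.003565165862802942))
tall [0.5051 0.2166 0.22  ] short [0.5566 0.0118 0.14  ] 0.2112007361615379 104.12106640335708
bleed [array([ 0.4834, -0.3791,  0.05  ]), array([ 0.4826, -0.3763,  0.06  ])] (array([ 0.4821, -0.3751,  0.0644]), np.float64(7.004196641603945e-05))
stop [ 0.4669 -0.1814  0.098 ]
[[-0.0006  0.2646 -0.9644]
 [ 0.0016 -0.9644 -0.2646]
 [-1.     -0.0017  0.0001]]
cam in tool [-0.1422  0.0009 -0.0713]
```

Emit:
carry_out(targets=[0.0854,-0.1,-0.05,-0.07,-2,0,0,0.0854,-0.1,-0.1,-0.13,-4,0,0,0.0854,-0.1,-0.15,-0.19,-6,0,0,0.0854,-0.1,-0.2,-0.25,-8,0,0,0.0854,-0.1,-0.25,-0.3,-9,0,0,0.0854,-0.1,-0.27,-0.355,-10,0,0,0.0854,-0.1,-0.32,-0.38,-11,0,0,0.0854,-0.1,-0.38,-0.41,-12,0,0,0.0854,-0.1,-0.43,-0.44,-13.5,0,0,0.0854,-0.1,-0.48,-0.47,-15,0,0,0.0854,-0.1,-0.53,-0.49,-16,0,0,0.0854,-0.09,-0.58,-0.515,-17,0,0])

```text
clock: 1.6
tcp_pos: [0.5075, -0.0182, 0.3264]
orientation: [1.074, 1.291, -1.073]
contact_force: [0.7, -0.0, -0.1]
grip_width: 0.0854
```

```bash
cat >> h.py <<'E'
def plan(P,yaw):
    "yaw: world angle (deg) of the tool y axis, tool down"
    o=r.get_obs(); M=rot(o['orientation']); a=np.radians(yaw)
    y=np.array([np.cos(a),np.sin(a),0]); x=np.array([0,0,-1.]); T=R.from_matrix(np.stack([x,y,np.cross(x,y)],1))
    print('shift',np.round(shift(P,o),4),'turn',np.round(np.degrees((M.inv()*T).as_rotvec())/5,2))
E
python3 -c "
from h import *
plan([.532,.098,.30],14.1)"
```

```text
shift [ 0.0265  0.0452 -0.1098] turn [-0.72 -0.01 -0.  ]
```

Emit:
carry_out(targets=[0.0854,0.01,0.02,-0.05,-0.72,0,0,0.0854,0.0265,0.045,-0.11,-0.72,0,0,0.0854,0.0265,0.045,-0.11,-0.72,0,0])

```text
clock: 1.98
tcp_pos: [0.5305, 0.1036, 0.2989]
orientation: [1.022, 1.323, -1.019]
contact_force: [-0.9, 0.5, -0.2]
grip_width: 0.0854
```

```bash
python3 - <<'E'
from h import *
np.set_printoptions(precision=4,suppress=True)
ci,im=grab('wrist','w1'); print(ci, r.get_obs()['tcp_pos'])
print('exp handle',proj(ci,[[.532,.098,.204]]))
E
```

```text
{'fx': 325.8752250499335, 'fy': 325.8752250499335, 'cx': 274.67451792852717, 'cy': 215.25750424558404, 'D': array([-0.0288,  0.    ,  0.    ,  0.    ,  0.    ]), 'xyz': array([0.5142, 0.1706, 0.4413]), 'orientation': array([-0.2757, -0.0344,  0.2538])} [0.531  0.1012 0.299 ]
exp handle [[273.5545 224.3711]]
```

View pics/w1.png

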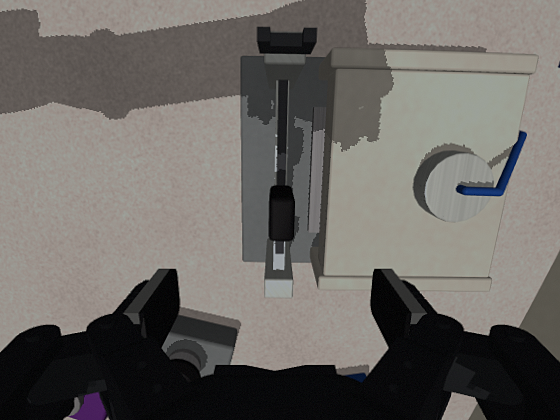

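The wrist view shows the handle top at about (282,222), the bar running straight up the picture at x≈281, the bracket cheeks at (287,42) and the short post's top at (279,288). I'll turn these into positions.

```bash
python3 - <<'E'
from h import *
np.set_printoptions(precision=4,suppress=True)
ci=r.camera_info('wrist'); im=cv2.imread('pics/w1.png')
print('handle',onz(ci,282,222,.204))
a=onz(ci,282,80,.149);b=onz(ci,281,185,.149);d=a-b;print('bar',a,b,np.degrees(np.arctan2(d[1],d[0])))
A=onz(ci,287,40,.226);B=onz(ci,279,288,.14);d=A-B;print('posts',A,B,np.degrees(np.arctan2(d[1],d[0])),np.linalg.norm(d[:2]))
g=cv2.cvtColor(im,cv2.COLOR_BGR2GRAY)
print(g[180:246:3,282]); print(g[225,262:302:2],g[205,262:302:2])
E
```

```text
handle [0.5382 0.0989 0.204 ]
bar [0.5119 0.2031 0.149 ] [0.5338 0.1165 0.149 ] 104.20284542989329
posts [0.5098 0.2166 0.226 ] [0.5597 0.0106 0.14  ] 103.63137217029393 0.21191579157012327
[26 27  3  1  3  2  8 19 22 26 24 25 25 23 24 21 21 20 21 21 12 45]
[95 96 98 64  6 20 26 26 26 25 21 19 19 18 16 11 41 55 67 98] [ 95  96  97  84   1  21  29  24  26  24  23  23  22  22  19  13   0 102
  96  97]
```

```bash
python3 -c "
from h import *
plan([.5375,.101,.161],14)"
```

```text
shift [0.138  0.0064 0.0021] turn [ 0.08 -0.03  0.01]
```

Emit:
carry_out(targets=[0.0854,0.03,0.0065,0.002,0.08,0,0,0.0854,0.065,0.0065,0.002,0.08,0,0,0.0854,0.1,0.0065,0.002,0.08,0,0,0.0854,0.125,0.0065,0.002,0.08,0,0,0.0854,0.138,0.0065,0.002,0.08,0,0,0.0854,0.138,0.0065,0.002,0.08,0,0])

```text
clock: 2.78
tcp_pos: [0.5373, 0.1, 0.1606]
orientation: [1.028, 1.318, -1.029]
contact_force: [0.7, -0.1, 1.2]
grip_width: 0.0857
```

Emit:
carry_out(targets=[0.01,0,0,0,0,0,0,0.01,0,0,0,0,0,0,0.01,0,0,0,0,0,0,0.01,0,0,0,0,0,0,0.01,0,0,0,0,0,0,0.01,0,0,0,0,0,0,0.01,0,0,0,0,0,0,0.01,0,0,0,0,0,0], squeeze=70)

```text
clock: 3.78
tcp_pos: [0.5367, 0.0999, 0.1612]
orientation: [1.028, 1.318, -1.031]
contact_force: [-4.6, -1.0, 7.0]
grip_width: 0.0191
```

Emit:
carry_out(targets=[0.01,-0.012,0,0,0,0,0,0.01,-0.025,0,0,0,0,0,0.01,-0.04,0,0,0,0,0,0.01,-0.055,0,0,0,0,0,0.01,-0.07,0,0,0,0,0,0.01,-0.085,0,0,0,0,0,0.01,-0.095,0,0,0,0,0,0.01,-0.1,0,0,0,0,0,0.01,-0.1,0,0,0,0,0])

```text
clock: 4.9
tcp_pos: [0.5367, 0.0998, 0.2613]
orientation: [1.027, 1.318, -1.031]
contact_force: [-4.8, -0.0, -4.7]
grip_width: 0.0193
```

```bash
python3 - <<'E'
from h import *
np.set_printoptions(precision=4,suppress=True)
o=r.get_obs();print(o['tcp_pos'],o['contact_force'],o['grip_width'])
ci,im=grab('wrist','w2')
cs,s=grab('side','s2')
c=np.vstack([im[0:230,140:420],]); cv2.imwrite('pics/m2.png',np.hstack([cv2.resize(im[0:300,140:420],(460,492)),cv2.resize(s[130:250,240:320],(328,492),interpolation=cv2.INTER_CUBIC)]))
E
```

```text
[0.5367 0.0998 0.2613] [-4.763  -0.045  -4.6754] 0.01930291618415002
```

View pics/m2.png

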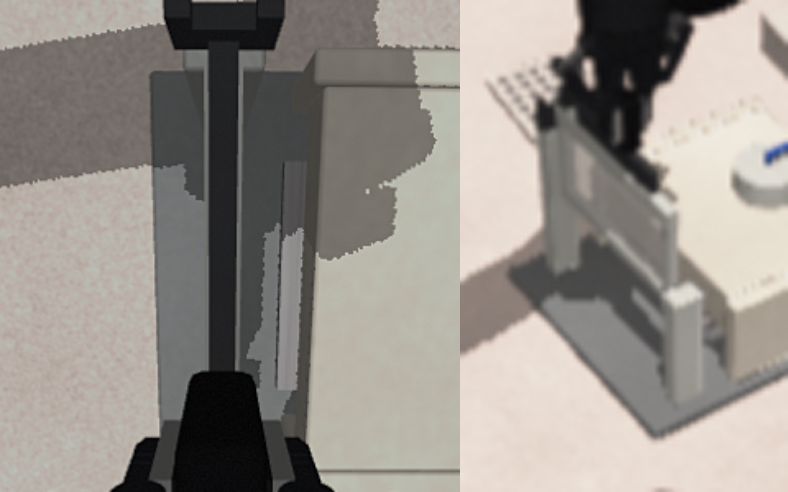

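```bash
python3 - <<'E'
from h import *
np.set_printoptions(precision=4,suppress=True,linewidth=150)
ci=r.camera_info('wrist'); im=cv2.imread('pics/w2.png'); g=cv2.cvtColor(im,cv2.COLOR_BGR2GRAY)
for x in (248,252,275,300,304): print(x,g[0:48,x])
O=np.array([.5348,.1136,0]);ey=np.array([-np.sin(np.radians(14)),np.cos(np.radians(14)),0])
f=lambda p:float((p-O)@ey)
print('barend',f(onz(ci,275,24,.249)),'handle tcp',f(r.get_obs()['tcp_pos']))
for v in (10,14,18,22,26,30): print(v,f(onz(ci,250,v,.226)),f(onz(ci,302,v,.226)))
cv2.imwrite('pics/z3.png',cv2.resize(cv2.convertScaleAbs(im[0:60,220:330],alpha=2.5),(770,420),interpolation=cv2.INTER_CUBIC))
E
```

```text
248 [ 34  35  35  35  35  35  36  34  37  36  29  20  19  17  17  15  13  20  21  21  17  19  18  16  19  16  17  13  16   7  78 115 110 109 109 108 111
 113 112 111 110 112 117  82  67  71  73  72]
252 [ 33  36  35  36  37  36  35  34  36  37  30  18  19  19  18  17  17  19  15  18  22  18  15  18  17  21  14  17  19   6  68 102  95  92  93  92  90
  89  89  89  84  84  87  68  65  70  71  73]
275 [171  79  24  34  35  35  35  35  36  35  35  35  35  35  33  35  35  37  18  17  17  20  15  18  21  31  34  33  35  34  35  37  34  35  35  34  35
  36  35  35  35  35  33  35  35  36  34  37]
300 [ 34  32  37  33  36  34  34  37  35  38  30  19  17  17  18  20  16  18  17  20  20  19  17  20  21  21  20  19  14  12  53  93 100  97  93  94  94
  95  94  96  89  78  74  70  66  70  71  69]
304 [ 35  35  34  36  35  35  33  35  35  37  32  21  19  20  16  18  20  18  18  18  19  17  16  21  19  18  17  19  18   8  58 103 114 113 113 111 108
 108 109 110 109 111 117  95  68  67  70  68]
barend 0.09576596064947625 handle tcp -0.013905769814731803
10 0.10797594169689989 0.10792918110305126
14 0.10622723004467564 0.10618135173628518
18 0.10447017228761593 0.10442518574330549
22 0.10270465218498741 0.10266056704245337
26 0.10093055228809811 0.10088737834693831
30 0.09914775390376177 0.09910550112837052
```

View pics/z3.png

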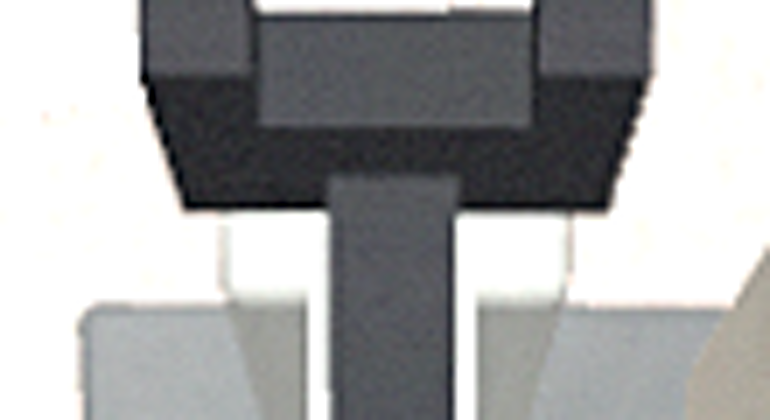

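Notch floor spans rows 2–18 and the bar's end is at row 25, centred with the notch (x≈276). That puts the slot about 37 mm short of the bracket. I'll lift 4 mm more and slide 37 mm.

Emit:
carry_out(targets=[0.01,-0.004,0,0,0,0,0,0.01,-0.004,0,-0.006,0,0,0,0.01,-0.004,0,-0.013,0,0,0,0.01,-0.004,0,-0.02,0,0,0,0.01,-0.004,0,-0.027,0,0,0,0.01,-0.004,0,-0.033,0,0,0,0.01,-0.004,0,-0.037,0,0,0,0.01,-0.004,0,-0.037,0,0,0])

```text
clock: 6.0
tcp_pos: [0.5277, 0.1365, 0.265]
orientation: [1.027, 1.319, -1.03]
contact_force: [-2.2, 0.6, -8.4]
grip_width: 0.019
```

```bash
python3 - <<'E'
from h import *
np.set_printoptions(precision=4,suppress=True)
o=r.get_obs();print(o['tcp_pos'],o['contact_force'],o['grip_width'])
ci,im=grab('wrist','w4')
O=np.array([.5348,.1136,0]);ey=np.array([-np.sin(np.radians(14)),np.cos(np.radians(14)),0])
ex=np.array([ey[1],-ey[0],0])
H=O-.0139*ey+(.0025+.037)*ey
for n,p in dict(barend=H+.107*ey+[0,0,.253],near=O+.1078*ey+[0,0,.226],far=O+.1158*ey+[0,0,.226]).items(): print(n,proj(ci,[p]))
cv2.imwrite('pics/z4.png',cv2.resize(cv2.convertScaleAbs(im[0:300,140:420],alpha=2.2),(560,600),interpolation=cv2.INTER_CUBIC))
E
```

```text
[0.5277 0.1365 0.265 ] [-2.2244  0.5666 -8.4476] 0.01895045941204237
barend [[275.6673  26.8663]]
near [[275.683   93.4982]]
far [[275.6959  77.2257]]
```

View pics/z4.png

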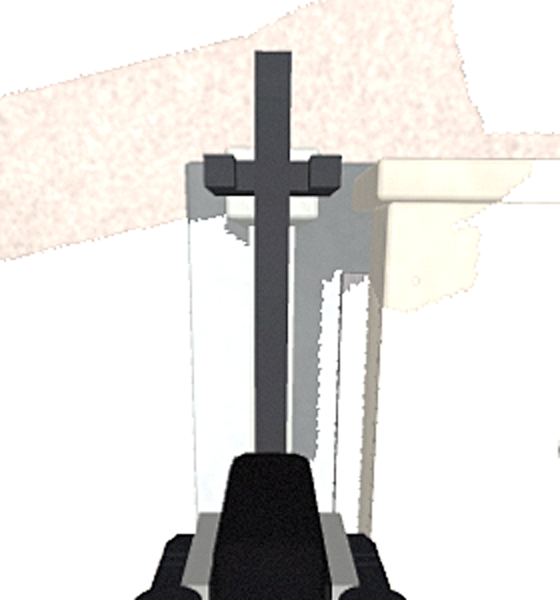

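The view shows the bar end at row 25.5 and the bracket cheeks at rows 77–93, both within 1.5 px of prediction. The slot is centred over the bracket, so I'll lower it.

Emit:
carry_out(targets=[0.01,0.005,0,0,0,0,0,0.01,0.01,0,0,0,0,0,0.01,0.015,0,0,0,0,0,0.01,0.02,0,0,0,0,0,0.01,0.024,0,0,0,0,0,0.01,0.027,0,0,0,0,0,0.01,0.029,0,0,0,0,0,0.01,0.029,0,0,0,0,0])

```text
clock: 7.05
tcp_pos: [0.5278, 0.1364, 0.2363]
orientation: [1.028, 1.319, -1.03]
contact_force: [-1.3, -0.9, -3.1]
grip_width: 0.0193
```

Emit:
carry_out(targets=[0.01,0.0005,0,0,0,0,0,0.01,0.001,0,0,0,0,0,0.01,0.0015,0,0,0,0,0,0.01,0.0015,0,0,0,0,0])

```text
clock: 7.55
tcp_pos: [0.5279, 0.1363, 0.236]
orientation: [1.028, 1.318, -1.03]
contact_force: [-5.7, -3.1, 6.9]
grip_width: 0.0192
```

```bash
python3 - <<'E'
from h import *
np.set_printoptions(precision=4,suppress=True)
o=r.get_obs();print(o['tcp_pos'],o['contact_force'],o['grip_width'])
ci,im=grab('wrist','w5')
cv2.imwrite('pics/z5.png',cv2.resize(cv2.convertScaleAbs(im[0:200,180:380],alpha=2.2),(600,600),interpolation=cv2.INTER_CUBIC))
E
```

```text
[0.5279 0.1363 0.236 ] [-5.7212 -3.1278  6.8537] 0.01921193689039194
```

View pics/z5.png

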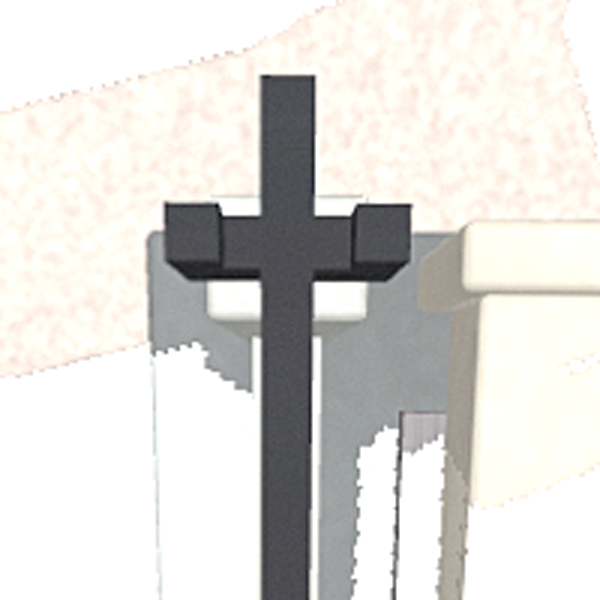

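The slot is seated: guard height is 0.236−0.161 = 0.075, and the wrist feels +7 N of support. I'll let go and go straight up.

Emit:
carry_out(targets=[0.05,0,0,0,0,0,0,0.05,0,0,0,0,0,0,0.05,0,0,0,0,0,0,0.05,0,0,0,0,0,0,0.05,-0.02,0,0,0,0,0,0.05,-0.05,0,0,0,0,0,0.05,-0.09,0,0,0,0,0,0.05,-0.13,0,0,0,0,0,0.05,-0.13,0,0,0,0,0])

```text
clock: 8.72
tcp_pos: [0.5298, 0.1372, 0.3693]
orientation: [1.031, 1.314, -1.026]
contact_force: [0.1, 0.1, -0.3]
grip_width: 0.05
```

```bash
python3 - <<'E'
from h import *
np.set_printoptions(precision=4,suppress=True)
print(r.get_obs()['contact_force'],r.get_obs()['tcp_pos'])
ci,im=grab('wrist','w6'); _,s=grab('side','s6')
cv2.imwrite('pics/z6.png',np.hstack([cv2.resize(im[0:300,150:400],(400,480)),cv2.resize(s[130:250,240:330],(360,480),interpolation=cv2.INTER_CUBIC)]))
plan([.4826,-.3763,.20],14)
E
```

```text
[ 0.0661  0.1215 -0.2884] [0.5298 0.1372 0.3693]
shift [ 0.1656 -0.167   0.4866] turn [-0.02 -0.02  0.04]
```

View pics/z6.png

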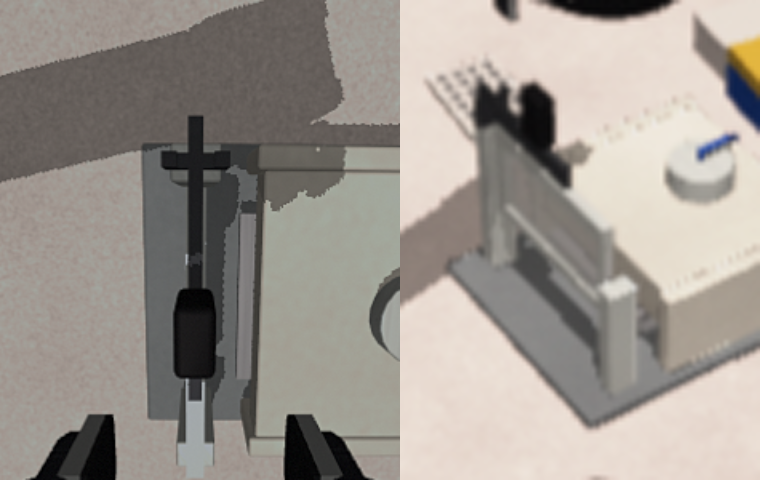

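Handle is free, the bar sits in the bracket, and the guard hangs raised in the side view. Now on to the bleed button with closed fingers, high over the stop button.

Emit:
carry_out(targets=[0,0,-0.016,0.047,1,0,0,0,0,-0.033,0.097,2,0,0,0,0.02,-0.05,0.146,3,0,0,0,0.04,-0.067,0.195,4,0,0,0,0.06,-0.084,0.243,5,0,0,0,0.08,-0.1,0.292,6,0,0,0,0.1,-0.117,0.34,7,0,0,0,0.12,-0.134,0.39,8,0,0,0,0.14,-0.15,0.438,9,0,0,0,0.16,-0.16,0.465,10,0,0,0,0.166,-0.167,0.487,10,0,0,0,0.166,-0.167,0.487,10,0,0])

```text
clock: 10.32
tcp_pos: [0.4818, -0.3777, 0.1986]
orientation: [1.654, 0.846, -1.661]
contact_force: [0.0, 0.9, 0.3]
grip_width: 0.0001
```

```bash
python3 - <<'E'
from h import *
np.set_printoptions(precision=4,suppress=True)
print(r.get_obs()['contact_force'],r.get_obs()['tcp_pos'],r.get_obs()['grip_width'])
ci,im=grab('wrist','w7'); p=proj(ci,[[.4824,-.376,.062]])[0]; print(p)
x,y=map(int,p); c=im[max(0,y-60):y+60,x-80:x+80].copy()
g=(c.max(2)<45).astype(np.uint8); n,l,st,ce=cv2.connectedComponentsWithStats(g)
for k in range(1,n):
    if st[k,4]>150:
        u=ce[k]+[x-80,max(0,y-60)]; print(st[k],u,onz(ci,*u,.06))
cv2.drawMarker(im,(x,y),(0,255,0),0,10); cv2.imwrite('pics/z7.png',im)
E
```

```text
[0.01   0.9184 0.2922] [ 0.4818 -0.3777  0.1986] 0.0001249065254928329
[273.4004 202.2463]
[  60   38   45   46 1646] [275.0431 202.175 ] [ 0.4833 -0.3772  0.06  ]
```

View pics/z7.png

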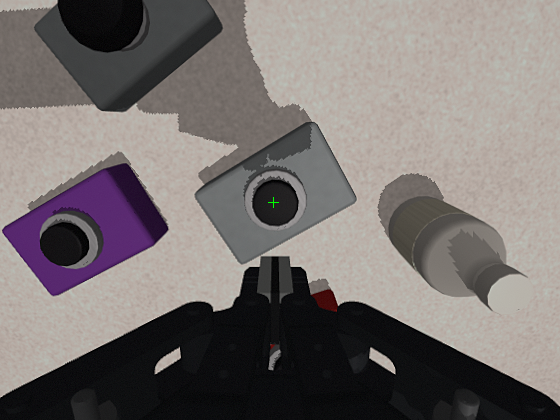

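The green mark sits on the flat black button of the grey box (275,202). Stop is far off at (100,20) and purple is at (65,243). Going down.

Emit:
carry_out(targets=[0,0.04,0,0,0,0,0,0,0.08,0,0,0,0,0,0,0.11,0,0,0,0,0,0,0.122,0,0,0,0,0,0,0.122,0,0,0,0,0])

```text
clock: 11.0
tcp_pos: [0.483, -0.3749, 0.0778]
orientation: [1.653, 0.848, -1.657]
contact_force: [-1.4, 0.7, 0.3]
grip_width: -0.0002
```

Emit:
carry_out(targets=[0,0.004,0,0,0,0,0,0,0.008,0,0,0,0,0,0,0.01,0,0,0,0,0,0,0.01,0,0,0,0,0])

```text
clock: 11.5
tcp_pos: [0.4843, -0.3752, 0.0687]
orientation: [1.654, 0.846, -1.655]
contact_force: [2.7, 0.2, 4.5]
grip_width: 0.0002
```

Emit:
carry_out(targets=[0,0.002,0,0,0,0,0,0,0.004,0,0,0,0,0,0,0.004,0,0,0,0,0])

```text
clock: 11.88
tcp_pos: [0.4844, -0.3753, 0.066]
orientation: [1.654, 0.846, -1.655]
contact_force: [-2.1, 2.4, 13.8]
grip_width: -0.0003
```

Emit:
carry_out(targets=[0,0.001,0,0,0,0,0,0,0.002,0,0,0,0,0,0,0.002,0,0,0,0,0])

```text
clock: 12.25
tcp_pos: [0.4845, -0.3753, 0.0659]
orientation: [1.653, 0.845, -1.655]
contact_force: [-4.3, 3.6, 19.5]
grip_width: -0.0001
```

Hard stop reached (force rises, no travel). Holding.

Emit:
carry_out(targets=[0,0.002,0,0,0,0,0,0,0.002,0,0,0,0,0,0,0.002,0,0,0,0,0,0,0.002,0,0,0,0,0,0,0.002,0,0,0,0,0,0,0.002,0,0,0,0,0,0,0.002,0,0,0,0,0,0,0.002,0,0,0,0,0,0,0.002,0,0,0,0,0,0,0.002,0,0,0,0,0,0,0.002,0,0,0,0,0,0,0.002,0,0,0,0,0])

```text
clock: 13.75
tcp_pos: [0.4845, -0.3753, 0.0659]
orientation: [1.653, 0.845, -1.656]
contact_force: [-4.2, 3.4, 20.6]
grip_width: -0.0001
```

Emit:
carry_out(targets=[0,0.002,0,0,0,0,0,0,0.002,0,0,0,0,0,0,0.002,0,0,0,0,0,0,0.002,0,0,0,0,0,0,0.002,0,0,0,0,0,0,0.002,0,0,0,0,0,0,0.002,0,0,0,0,0,0,0.002,0,0,0,0,0,0,0.002,0,0,0,0,0,0,0.002,0,0,0,0,0,0,0.002,0,0,0,0,0,0,0.002,0,0,0,0,0])

```text
clock: 15.25
tcp_pos: [0.4845, -0.3753, 0.0659]
orientation: [1.653, 0.844, -1.656]
contact_force: [-4.0, 4.0, 20.3]
grip_width: 0.0001
```

Emit:
carry_out(targets=[0,0.002,0,0,0,0,0,0,0.002,0,0,0,0,0,0,0.002,0,0,0,0,0,0,0.002,0,0,0,0,0,0,0.002,0,0,0,0,0,0,0.002,0,0,0,0,0,0,0.002,0,0,0,0,0,0,0.002,0,0,0,0,0])

```text
clock: 16.25
tcp_pos: [0.4845, -0.3753, 0.0659]
orientation: [1.652, 0.843, -1.656]
contact_force: [-4.6, 3.2, 21.0]
grip_width: 0.0001
```

Emit:
carry_out(targets=[0,-0.01,0,0,0,0,0,0,-0.03,0,0,0,0,0,0,-0.07,0,0,0,0,0,0,-0.12,0,0,0,0,0,0,-0.15,0,0,0,0,0,0,-0.15,0,0,0,0,0])

```text
clock: 17.0
tcp_pos: [0.4856, -0.3761, 0.2191]
orientation: [1.653, 0.838, -1.654]
contact_force: [-0.8, 0.2, -0.1]
grip_width: -0.0002
```

```bash
python3 - <<'E'
from h import *
np.set_printoptions(precision=4,suppress=True)
o=r.get_obs();print(o['clock'],o['contact_force'],o['tcp_pos'])
_,s=grab('side','s8'); _,t=grab('top','t8'); _,w=grab('wrist','w8')
z=lambda i,x,y,w,h:cv2.resize(i[y:y+h,x:x+w],(400,300),interpolation=cv2.INTER_CUBIC)
cv2.imwrite('pics/z8.png',np.vstack([np.hstack([z(s,240,140,108,81),z(t,170,180,108,81)]),np.hstack([z(w,0,0,560,420),z(t,60,70,480,360)])]))
E
```

```text
17.0 [-0.7633  0.215  -0.1436] [ 0.4856 -0.3761  0.2191]
```

View pics/z8.png

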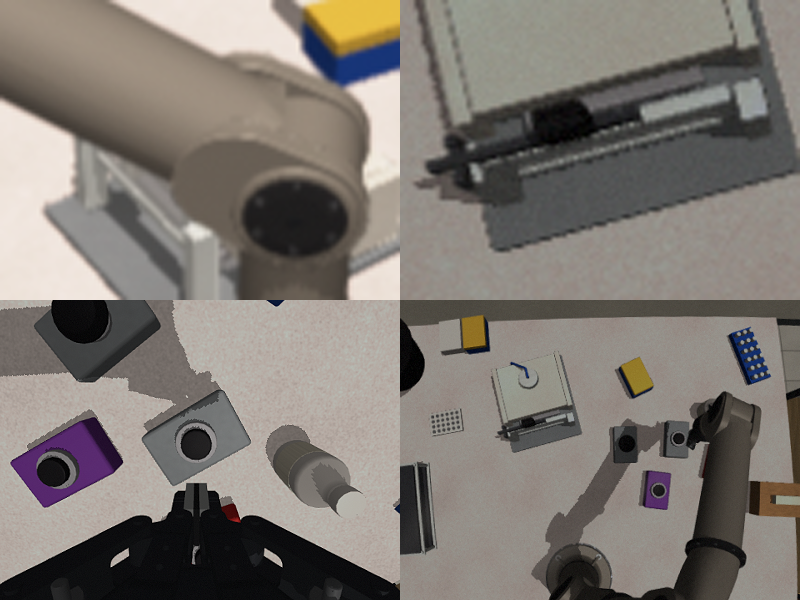

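The guard still hangs on the bracket, and the bleed button is up again with nothing touching it. The other objects are where they were. Handing in.

```bash
python3 -c "
from h import *
print(r.hand_in())"
```

```text
the job is handed in; nothing more can be done
None
```

The job is done and handed in at about 17 s of the 64 s allowed.

- **Guard:** I lifted it about 104 mm by the handle and slid the bar 37 mm towards the tall post. I then lowered the slot onto the bracket. The tool height put the guard at 0.075 and the wrist felt about 7 N of support before I let go. The last top view still shows the bar in the bracket; the arm hid most of the guard in the last side view.
- **Bleed button:** I pressed the flat button on the grey box to its hard stop. It stayed down from 12.25 s to 16.25 s at about 20 N without moving, and I then let go. In the last wrist picture it looks up, though I did not measure its height.
- **Everything else:** I kept away from the stop button and the purple and red look-alikes. The well plate and tip box look unmoved in the last top view, and the bottle in the wrist view. The wrist force at the end was under 1 N, with the robot touching nothing.

**Where measurements disagreed:** the first top-view estimate of the handle was about 6 mm off the wrist-camera one; I used the wrist value, and the grasp centred. The bleed button's hard stop came at a tool height of 66 mm. That puts its top near 74 mm, about 10 mm above the 60–64 mm I had estimated from the pictures.

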